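# Line up the food-processor spindle and hold its collar on the flat

### The arm

A 6-joint arm with a two-finger parallel gripper is mounted at the origin on a cart in front of the work surface, level with it; the furniture and walls round the work are solid. World frame = base frame: x ahead of the robot, y to its left, z up, the work surface at z = 0. Lengths are in mm, angles in rad, forces in N, time in s.
With the tool pointing down it reaches from about 425 to 950 mm from the base axis. Payload 14.7 kg.
Tool frame: the origin (TCP) lies between the finger pads; the fingertips stand 8 mm ahead of it and the grasp point (between the pads) lies 11 mm behind it (r.tcp_to_tips is the z of the fingertips in the tool frame, in mm); z points along the fingers, y is the line along which they close (so a half turn about z gives the same grasp; the last joint's range is limited). The gripper opens to 85 mm and grips with 20 to 120 N. Pads are 22 mm wide; open, the fingers measure 114 mm over their backs; the gripper's body (76 mm by 85 mm) begins 54 mm behind the grasp point. The pads swing forward as they close: fully open they stand 13 mm farther back than shut.
Start: joints at [-1.212, 0.48, 1.596, -0, 1.065, -0.047], TCP at [256.605, -597.199, 239.297] pointing down, gripper open.
Joint ranges: [-2.75, 2.75], [-0.82, 2.05], [0.23, 2.67], [-1.56, 4.7], [0.09, 2.69], [-2.92, 2.92]. Speed limits (rad/s): [1.89, 1.89, 2.39, 3.01, 3.01, 3.01].

### API

Orientations are given as a 3x3 rotation matrix whose columns are the frame's x, y, z axes.
In Python, from workcell import r, grab_frame, camera_model gives the robot as it stands. The module is installed in compiled form; this text tells all that it offers. Calls block until the motion is done:
- r.move_pose(position, orientation): joint-space move of the TCP to a pose.
- r.line_to(position, orientation=None, velocity=150, f_stop=None): straight line of the TCP; orientation=None keeps the orientation; velocity is the mean speed in mm/s. With f_stop (N) it stops when the force on the tool has changed by that much, and returns True; else False.
- r.set_joints(angles): joint-space move.
- r.set_gripper(opening, strength=None): finger opening in mm; strength is the grip in N (None keeps the last); returns when the fingers have stopped.
- r.hold(seconds).
- r.ik(position, orientation): joint angles nearest the present ones, or None.
- grab_frame(name): name is "scene" or "top" or "wrist"; returns (picture, depth): 400x640x3 uint8, blue, green, red; 400x640 float32, mm along the optical axis (not along the pixel's ray), 0 where there is no reading.
- camera_model(name): a dict with "fx", "fy", "cx", "cy" (pixels), "R" (3x3) and "t" (3): a world point X has camera coordinates R X + t. Camera axes: x right, y down, z forward; pixel columns grow to the right and rows downward; lengths in mm; the calibration is good to about 2 mm. A picture is of the moment at which its call begins: read the wrist's pose just before it. camera_model takes no time and is no camera call; for the wrist camera it gives the pose at the moment of the call.
A pose or a line that the arm cannot do raises r.MotionError and nothing moves.
- r.job_done(): hands the job in; it is judged then, once.
Readings, each from a call of its own:
- r.current_t(): time.
- r.current_q(): joint angles.
- r.current_dq(): joint speeds.
- r.current_tau(): joint torques, N m.
- r.current_tool_pos(): TCP position.
- r.current_ee_rot(): TCP orientation.
- r.current_wrist_force(): force on the tool from outside, world axes, zero at the start.
- r.current_moment(): the same for the moment, N m.
- r.current_finger_gap(): finger opening in mm.
- r.current_gripper_force(): force on a finger pad.
Only numpy, scipy, OpenCV 4.12 (cv2) and the standard library are available. Lean on these libraries where they do the work, as an engineer would, in place of code of your own. Each camera call takes 0.05 s, during which the arm holds its last target. There are 200 camera calls.

### The job

First swing both flaps of the small carton wide open, folded well back past upright. Then take the D-shaped end of the motor base's spindle between the fingers with one finger lying on its flat, and turn it until the flat squarely faces the pointer rib on the housing. Last, take the collar out of the carton, slip it over the spindle with its thumbscrew on the flat and its top flush with the spindle's end, and finish while still holding it there, without letting go, so that I can tighten the screw; leave the teaspoon and the salt shaker where they are.

Things in the scene. Friction and masses are not known exactly. Their poses are not given: they have to be found in the camera images.
- carton: fixed open-topped cardboard carton, outside 110 (its x) x 168 (its y) x 55 mm high, walls and floor 4 mm; origin: centre of its underside on the worktop. Its two flaps are hinged along the top of its +y and -y (short) sides. Keep clear of the fixed 340 mm tall juicer behind it: it takes up x over 0.55 for y from -0.25 to 0.07; pass in front of it.
- carton_rim (a point): centre of the carton's mouth, 55 mm above the worktop
- flap_left (a joint): flap on the carton's +y side: 0 lies shut, 1.57 upright, up to 2.8 folded back. 106 mm along the carton's x, 60 mm from hinge to free edge, 3 mm thick; hinge line 82 mm from the carton's middle, at rim height. The crease (0.02 Nm) keeps it where it is left. Starts ajar (0.45 to 0.85) with over 50 mm between the flaps' edges. Cardboard grips the finger: lift the edge along its arc
- flap_right (a joint): the same for the like flap on the carton's -y side
- flap_left_edge (a point): middle of the free edge of the +y flap
- flap_right_edge (a point): middle of the free edge of the -y flap
- motor_base: fixed round white motor base of a food processor, 150 mm across, 55 mm high, with a grey boss 60 mm across and 11 mm high in the middle of its top and the spindle standing in it. Origin: centre of its underside; z up the spindle axis; its -x points from the axis to the pointer rib.
- pointer (a point): middle of the raised grey pointer rib on the housing's top (26 mm long, radial, 5 mm proud), 47 mm from the spindle axis
- spindle (a joint): turn of the 30 mm steel spindle: 0 when its flat faces the pointer, growing counter-clockwise from above; starts at 0.6 to 1.4; friction (0.06 Nm) holds it. Its top 40 mm are D-shaped: flat 8 mm from the axis, 23 mm from flat to round back (so the middle of a grip across it lies 3.5 mm from the axis, away from the flat); below it is round for 24 mm down to the boss
- spindle_top (a point): centre of the spindle's end, on its axis, 130 mm above the worktop; the edge has a 2 mm chamfer
- spindle_face (a point): the flat of the spindle, 25 mm wide and 38 mm tall; origin in its middle, 21 mm below the spindle's end; its x points straight out of the flat, z up
- collar: loose aluminium ring, 54 mm outside, 34 mm bore, 24 mm high, 120 g, lying flat on the carton's floor. Origin: centre of its underside; z its axis; x along its thumbscrew, whose 7 mm thick tip stands 6.5 mm into the bore, so it passes over the spindle's D-shaped end only with the screw on the flat; the screw's 14 mm thick head reaches 40 mm from the axis
- collar_top (a point): centre of the collar's upper face, 24 mm above its origin
- thumbscrew (a point): middle of the thumbscrew's head, 35 mm from the collar's axis along its x, at half the collar's height
- teaspoon: loose steel teaspoon, 130 mm long, lying between the carton and the motor base; bystander
- salt_shaker: loose salt shaker, 44 mm across, 90 mm high, behind the motor base; bystander

How it is judged (in metres and radians):
On the way, in this order (a step that is already met when the one before it is completed fails the run):
1. both carton flaps are folded back past upright (beyond 1.7 rad) (value of joint each of flap_left, flap_right above 1.7 rad), for 0.2 s.
2. with a finger pressing on the flat (over 1 N), the flat faces the pointer within 0.15 rad (value of joint spindle between -0.15 and 0.15 rad and contact force between the fingers and spindle_flat above 1 N), for 0.2 s.
At the end, for the whole second after the job is handed in: Fingers hold the collar (over 3 N), still, upright within 0.12 rad, round the spindle (axes within 4 mm), top flush with its end within 5 mm, thumbscrew head within 8 mm of the flat's middle line; flat faces the pointer within 0.2 rad; both flaps beyond 1.6 rad (horizontal distance between collar and spindle_top below 0.004 m and z of collar_top in the frame of spindle_top between -0.005 and 0.005 m and y of thumbscrew in the frame of spindle_face between -0.008 and 0.008 m and x of thumbscrew in the frame of spindle_face above 0.015 m and angle between collar's own z axis and vertical below 0.12 rad and contact force between the fingers and collar above 3 N and linear speed of collar below 0.02 m/s and value of joint spindle between -0.2 and 0.2 rad and value of joint each of flap_left, flap_right above 1.6 rad); the arm keeps its last pose, push and grip.
It fails at once if the teaspoon is shifted by more than 25 mm (distance of teaspoon from where it was at the start of the episode above 0.025 m).
It fails at once if the salt shaker is shifted by more than 25 mm (distance of salt_shaker from where it was at the start of the episode above 0.025 m).
It also fails if it takes over 72 s, if anything falls off the work surface, if the arm or the gripper's body presses on something with over 40 N, if the wrist force passes 120 N, or if a joint passes its speed limit or range.

## Working session

There is one attempt and no reset: what is moved stays moved. The work goes in short steps, each a Python script; the robot and the scene stay as the last script left them, time stands still between calls to the robot, and variables do not carry over. Pictures are saved under pics/ and viewed, at most 12 in all, crops included, and the job is handed in when it is done.

```bash
mkdir -p pics
cat > h.py <<'E'
import numpy as np, cv2
from workcell import r, grab_frame, camera_model
def world(cam,d,u,v):
    z=d[int(v),int(u)]; c=np.array([(u-cam['cx'])/cam['fx']*z,(v-cam['cy'])/cam['fy']*z,z])
    return np.array(cam['R']).T@(c-np.array(cam['t']))
def cloud(cam,d):
    v,u=np.mgrid[0:400,0:640]; c=np.stack([(u-cam['cx'])/cam['fx']*d,(v-cam['cy'])/cam['fy']*d,d],-1)
    return (c-np.array(cam['t']))@np.array(cam['R'])
def down(a):  # tool z down, tool y (closing) at world angle a
    y=np.array([np.cos(a),np.sin(a),0]); z=np.array([0,0,-1.]); return np.column_stack([np.cross(y,z),y,z])
E
python3 - <<'E'
from h import *
for n in ("scene","top"):
    p,d=grab_frame(n); c=camera_model(n); np.savez(f'{n}.npz',p=p,d=d,**c); cv2.imwrite(f'pics/{n}0.png',p)
    print(n,c['fx'],-np.array(c['R']).T@c['t'],np.array(c['R'])[2])
print(r.current_t(),r.current_ee_rot(),r.tcp_to_tips)
E
```

```text
scene 390.281804638988 [-111.15553545 -553.20392405  538.15158702] [ 0.73002826  0.47117064 -0.49503229]
top 396.56797361375163 [ 449.2627222  -161.20369867  945.36189775] [ 8.74361336e-02 -6.46518551e-04 -9.96169918e-01]
0.1 [[ 9.18791817e-01  3.94742266e-01 -3.75149657e-04]
 [ 3.94742440e-01 -9.18791259e-01  1.01382624e-03]
 [ 5.55158421e-05 -1.07958275e-03 -9.99999416e-01]] 8.0
```

View pics/top0.png

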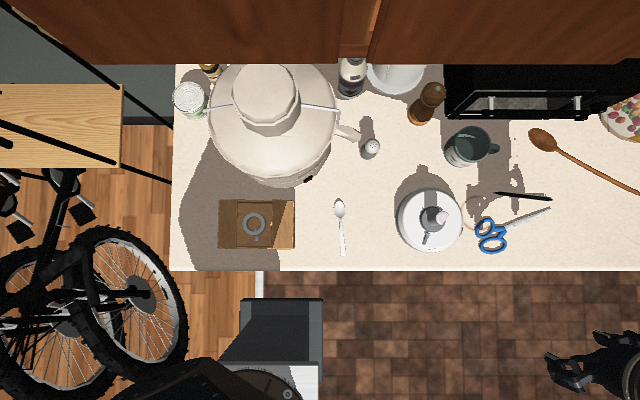

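View pics/scene0.png

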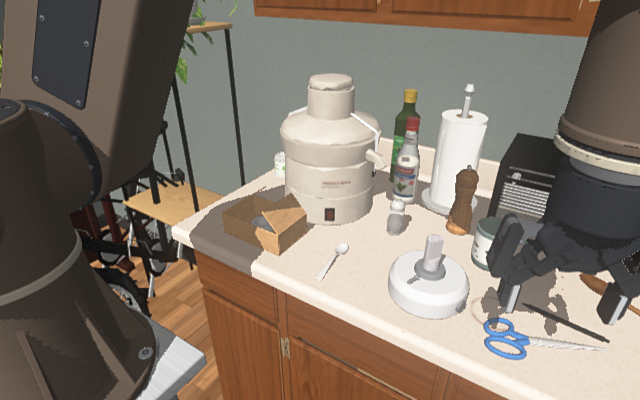

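Run:
```python
from h import *
f=np.load('top.npz'); p,d=f['p'],f['d']
a=cv2.resize(p[188:258,210:305],None,fx=5,fy=5,interpolation=cv2.INTER_CUBIC)[:, :475]
b=cv2.resize(p[185:255,393:468],None,fx=5,fy=5,interpolation=cv2.INTER_CUBIC)
im=np.hstack([a,b])[:, :800]; cv2.imwrite('pics/crop0.png',im)
W=cloud(f,d)
def sel(u0,u1,v0,v1,z0,z1):
    w=W[v0:v1,u0:u1].reshape(-1,3); return w[(w[:,2]>z0)&(w[:,2]<z1)]
s=sel(390,470,175,260,48,62)[:,:2].astype(np.float32)
print('base',cv2.minEnclosingCircle(s),len(s))
for z0,z1 in((118,136),(126,134)):
    s=sel(390,470,175,260,z0,z1); print('spin',len(s),s.mean(0),s.min(0),s.max(0))
s=sel(205,310,185,265,40,120)
print('cart',cv2.minAreaRect(s[:,:2].astype(np.float32)),s.max(0))
s=sel(205,310,185,265,51,58);print('rim',cv2.minAreaRect(s[:,:2].astype(np.float32)))
s=sel(235,275,205,245,15,35);print('collar',len(s),cv2.minEnclosingCircle(s[:,:2].astype(np.float32)))
for v in (215,225,235): print(v,[tuple(W[v,u].round().astype(int)) for u in range(212,304,4)])
s=sel(325,355,195,260,3,30);print('spoon',s.min(0),s.max(0))
s=sel(355,390,130,165,80,100);print('salt',s.mean(0))
```

```text
base ((484.1756286621094, -414.9470520019531), 70.14665222167969) 2426
spin 153 [ 484.72711841 -412.52884808  127.54771133] [ 470.20996457 -429.25616026  118.16454308] [ 497.56184775 -400.84831746  132.26964058]
spin 128 [ 485.15212156 -413.41425137  128.47484485] [ 470.20996457 -428.43665145  126.16949992] [ 497.11873386 -401.0724688   132.26964058]
cart ((490.4467468261719, -19.258460998535156), (170.43272399902344, 143.33189392089844), 89.97168731689453) [562.09294353  65.99001607 101.42064834]
rim ((489.691650390625, -19.26110076904297), (170.43116760253906, 141.75547790527344), 89.9682388305664)
collar 307 ((467.4627685546875, -10.73548698425293), 33.65955352783203)
215 [(np.int64(495), np.int64(93), np.int64(-3)), (np.int64(495), np.int64(83), np.int64(0)), (np.int64(492), np.int64(58), np.int64(61)), (np.int64(492), np.int64(47), np.int64(69)), (np.int64(491), np.int64(37), np.int64(78)), (np.int64(491), np.int64(27), np.int64(84)), (np.int64(491), np.int64(16), np.int64(92)), (np.int64(495), np.int64(25), np.int64(3)), (np.int64(495), np.int64(16), np.int64(3)), (np.int64(494
[... 2164 characters left out ...]
4(4)), (np.int64(448), np.int64(-16), np.int64(19)), (np.int64(448), np.int64(-23), np.int64(2)), (np.int64(448), np.int64(-32), np.int64(2)), (np.int64(448), np.int64(-42), np.int64(3)), (np.int64(448), np.int64(-62), np.int64(98)), (np.int64(448), np.int64(-70), np.int64(90)), (np.int64(448), np.int64(-78), np.int64(83)), (np.int64(448), np.int64(-86), np.int64(73)), (np.int64(448), np.int64(-94), np.int64(68)), (np.int64(448), np.int64(-102), np.int64(56)), (np.int64(448), np.int64(-108), np.int64(1)), (np.int64(448), np.int64(-117), np.int64(-1))]
spoon [ 403.05703595 -242.98356308    3.01325093] [ 528.13541953 -190.78137599   13.04603597]
salt [ 645.11509213 -279.35402284   85.02087534]
```

View pics/crop0.png

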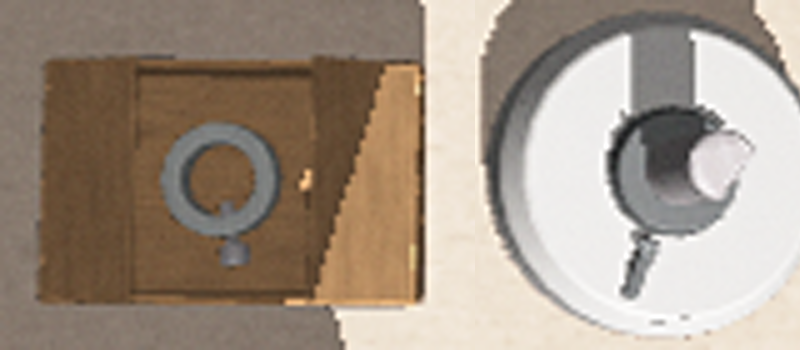

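The top view shows the carton near (472, -19) with almost no yaw and flaps ajar at about 0.65 and 0.75. The collar is near (473, -11) with its screw toward -x. The base is near (484, -414) with its rib toward -x and the spindle flat turned toward -x/-y. I'll open the flaps now.

Run:
```python
from h import *
O=down(0); X=472
r.set_gripper(0)
r.move_pose([X,-21,150],O)
def flap(s,hy,th0):   # s=+1 left flap
    P=lambda th,ov=0:[X,hy+s*(-60*np.cos(th)-11+ov),55+60*np.sin(th)-14]
    r.line_to([X,-21,P(th0)[2]],velocity=200)
    r.line_to([X,P(th0,-8)[1],P(th0)[2]],velocity=200)
    hits=[]
    for th in np.arange(th0,1.75,.16): hits.append(r.line_to(P(th,3),velocity=150,f_stop=20))
    hits.append(r.line_to([X,hy+s*(25-11),55+34+8],velocity=150,f_stop=20))
    hits.append(r.line_to([X,hy+s*(36-11),55+30+8],velocity=150,f_stop=20))
    print(hits,r.current_tool_pos(),r.current_wrist_force(),r.current_t())
    r.line_to([X,hy-s*15,135],velocity=250)
flap(1,63,.66)
r.line_to([X,-21,135],velocity=300)
flap(-1,-101,.77)
r.move_pose([X-70,-20,260],O)
for n in('top','wrist'):
    c=camera_model(n);p,d=grab_frame(n); np.savez(f'{n}1.npz',p=p,d=d,**c); cv2.imwrite(f'pics/{n}1.png',p)
cv2.imwrite('pics/w1.png',np.hstack([cv2.resize(np.load('wrist1.npz')['p'],(560,350)),np.load('top1.npz')['p'][60:410,200:440]]) if 0 else np.load('wrist1.npz')['p'])
f=np.load('top1.npz');W=cloud(f,f['d'])
for v in (225,):print([tuple(W[v,u].round().astype(int).tolist()) for u in range(190,330,4)])
print(r.current_t())
```

```text
[False, False, False, False, False, False, False, False, False] [471.88266571  87.87973392  92.92796456] [ 0.47070505  0.50365632 -0.25058526] 6.1333
[False, False, False, False, False, False, False, False, False] [ 471.88363348 -125.92792182   92.93718682] [ 0.35023653 -0.3805094  -1.43707273] 9.8083
[(472, 145, -1), (469, 106, 92), (469, 99, 87), (470, 92, 81), (470, 85, 74), (470, 78, 68), (470, 71, 63), (470, 63, 58), (463, -14, 340), (464, -20, 338), (464, -26, 339), (464, -32, 338), (471, 30, 2), (471, 16, 23), (471, 6, 26), (471, 2, 1), (471, -8, 1), (471, -18, 2), (471, -31, 26), (471, -37, 1), (471, -46, 4), (471, -56, 4), (471, -65, 4), (471, -75, 5), (471, -85, 6), (471, -94, 5), (470, -106, 56), (470, -116, 65), (470, -125, 73), (469, -134, 79), (469, -143, 90), (471, -151, -1), (471, -160, -1), (471, -170, 0), (471, -179, -3)]
10.9667
```

View pics/wrist1.png

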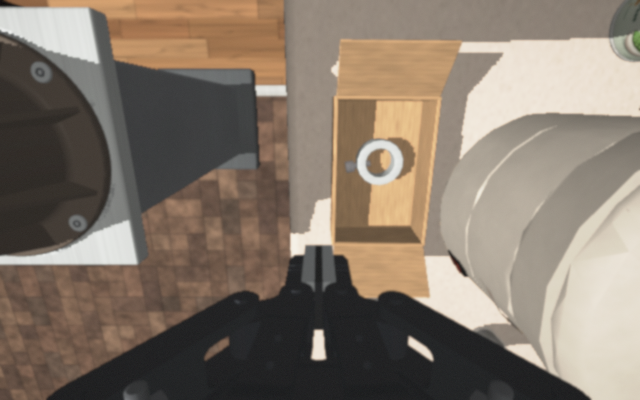

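```bash
cat >> h.py <<'E'
def proj(c,X):
    q=np.array(c['R'])@X+np.array(c['t']); return c['fx']*q[0]/q[2]+c['cx'],c['fy']*q[1]/q[2]+c['cy']
def pix_plane(c,u,v,z):
    R=np.array(c['R']); o=-R.T@c['t']; dd=R.T@np.array([(u-c['cx'])/c['fx'],(v-c['cy'])/c['fy'],1]); return o+dd*(z-o[2])/dd[2]
E
python3 - <<'E'
from h import *
f=np.load('wrist1.npz'); W=cloud(f,f['d']); w=W[125:200,335:425].reshape(-1,3)
R=f['R'];print('cam',-R.T@f['t'],R[2])
s=w[(w[:,2]>19)&(w[:,2]<40)]; print('collar',len(s),np.median(s[:,2]))
print([pix_plane(f,u,v,28).round(1) for u,v in((381,162),)],pix_plane(f,350,166,16).round(1))
a=.68; O=down(a); p0=np.array([485,-414,250])-50*O[:,0]
r.move_pose(p0,O); r.hold(.2)
c=camera_model('wrist');p,d=grab_frame('wrist'); np.savez('wrist2.npz',p=p,d=d,**c)
print(proj(c,np.array([485,-414,130])),proj(c,np.array([485,-414,55])))
cv2.imwrite('pics/w2.png',cv2.resize(p[40:290,150:490],None,fx=2.2,fy=2.2,interpolation=cv2.INTER_CUBIC)); print(r.current_t())
E
```

```text
cam [401.90958778  53.93891512 393.38336311] [-4.63440100e-04 -2.95000481e-01 -9.55496992e-01]
collar 1465 27.427593327494982
[array([475.5,  -9.9,  28. ])] [440.5 -16.9  16. ]
(np.float64(318.19856600848465), np.float64(137.97301826742674)) (np.float64(318.1589559060988), np.float64(130.62010197691268))
12.8583
```

View pics/w2.png

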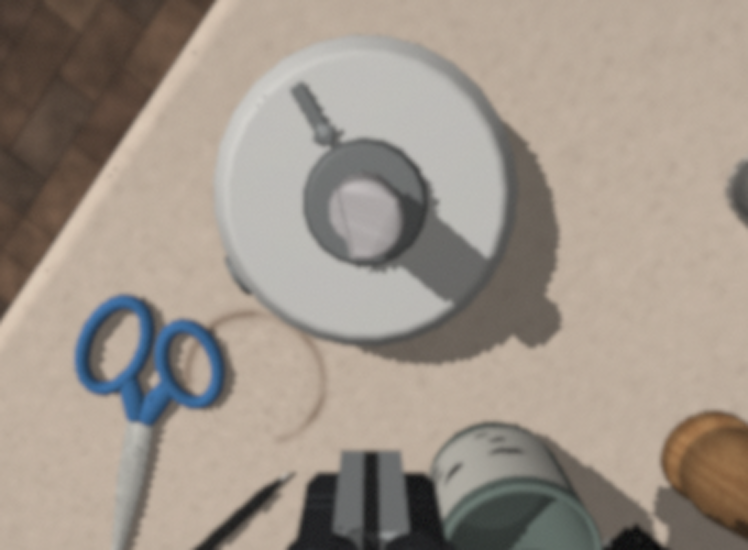

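Run:
```python
from h import *
f=np.load('wrist2.npz'); p,d=f['p'],f['d'].copy(); W=cloud(f,d)
cv2.imwrite('pics/z2.png',cv2.resize(p[70:170,270:360],None,fx=6,fy=6,interpolation=cv2.INTER_CUBIC)[:600])
w=W[40:220,230:400]; m=(w[...,2]>122)&(w[...,2]<140); s=w[m]; print('spin',len(s),s.mean(0),s.min(0),s.max(0))
x=s[:,:2]
for a in np.arange(0,360,20):
    n=np.array([np.cos(np.radians(a)),np.sin(np.radians(a))]); print(a,np.percentile(x@n-np.array([485,-414])@n,99).round(1),end='; ')
m=(w[...,2]>51)&(w[...,2]<59); print('\nhousing',cv2.minEnclosingCircle(w[m][:,:2].astype(np.float32)),np.median(w[m][:,2]))
m=(w[...,2]>63)&(w[...,2]<70); print('boss',cv2.minEnclosingCircle(w[m][:,:2].astype(np.float32)),m.sum())
```

```text
spin 910 [ 484.84980515 -414.19349277  129.43161275] [ 469.15938234 -429.93419158  122.00838939] [ 498.63638358 -401.45044139  131.93514662]
0 12.8; 20 12.0; 40 11.8; 60 11.4; 80 11.6; 100 12.2; 120 13.0; 140 13.8; 160 14.5; 180 14.7; 200 13.7; 220 11.4; 240 11.1; 260 13.5; 280 15.2; 300 15.3; 320 14.6; 340 13.7; 
housing ((483.7822570800781, -416.2478942871094), 68.42646026611328) 54.661705997987724
boss ((483.88104248046875, -416.1809997558594), 27.698017120361328) 1368
```

View pics/z2.png

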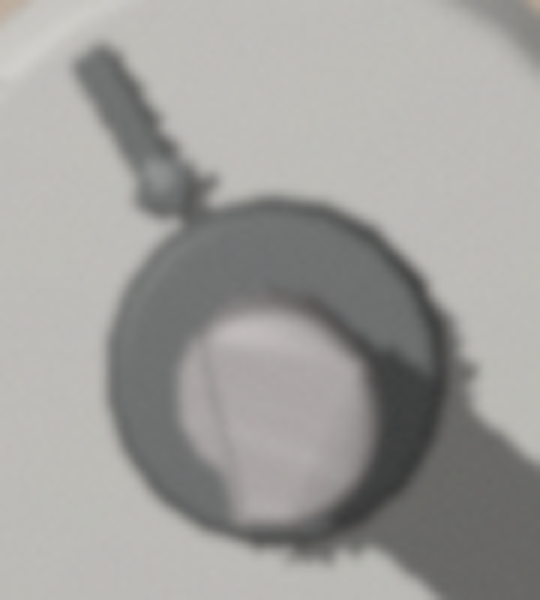

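Run:
```python
from h import *
f=np.load('wrist2.npz'); A=np.array([484,-415.9])
g=lambda u,v,z: pix_plane(f,270+u/6-.4,70+v/6-.4,z)[:2]
a,b=g(205,340,130),g(235,520,130); t=(b-a)/np.linalg.norm(b-a); n=np.array([t[1],-t[0]]); n*=np.sign(n@(a-A))
print('flat',np.degrees(np.arctan2(*n[::-1])),n@(a-A),(a-A)@t,(b-A)@t)
a,b=g(92,65,60),g(165,195,60); print('rib',a-A,b-A,[np.degrees(np.arctan2(*(q-A)[::-1])) for q in(a,b)],np.linalg.norm(a-A),np.linalg.norm(b-A))
```

```text
flat -132.05926479757875 7.789511422822961 -11.326424655237265 12.76581390301865
rib [-54.17439189  18.9019536 ] [-32.73981107  10.52218332] [np.float64(160.76564112471655), np.float64(162.18321655405526)] 57.377247982085215 34.38911995009084
```

Run:
```python
from h import *
A=np.array([484,-415.9]); n0=np.radians(227.94-180); n1=np.radians(161.3-180)
P=lambda a,z:np.r_[A+3.5*np.array([np.cos(a),np.sin(a)]),z]
r.set_gripper(50,30)
r.move_pose(P(n0,165),down(n0)); r.line_to(P(n0,103),velocity=150,f_stop=10)
f0=r.current_wrist_force(); print('free',f0)
r.set_gripper(0,30); print('gap',r.current_finger_gap(),r.current_gripper_force(),r.current_wrist_force()-f0,r.current_moment())
for k in np.linspace(0,1,6)[1:]:
    a=n0+(n1-n0)*k; r.move_pose(P(a,103),down(a))
r.hold(.4); print('gap',r.current_finger_gap(),r.current_gripper_force(),r.current_wrist_force()-f0,r.current_moment(),r.current_tool_pos(),r.current_t())
r.set_gripper(50); r.hold(.1); print(r.current_wrist_force()-f0)
r.line_to(P(n1,170),velocity=200)
O=down(n1); r.line_to(np.r_[A,230]-50*O[:,0],velocity=200); r.hold(.1)
c=camera_model('wrist');p,d=grab_frame('wrist'); np.savez('wrist3.npz',p=p,d=d,**c)
u,v=map(int,proj(c,np.r_[A,130])); print(u,v,r.current_t())
cv2.imwrite('pics/z3.png',cv2.resize(p[v-65:v+35,u-50:u+50],None,fx=6,fy=6,interpolation=cv2.INTER_CUBIC))
print(u-50,v-65)
```

```text
free [ 0.01087759 -0.5752336   0.24195918]
gap 22.631841165027115 29.354980760836042 [-2.56216608 -0.15997839  5.80832003] [-1.07618474e-01  3.34556884e-01  4.62617515e-06]
gap 22.548537224480313 29.072213722974993 [-7.75908123 -2.06770192  9.91887393] [-0.26357181  1.26545347 -0.03610338] [ 486.98326159 -417.69708367  104.36856929] 16.8917
[ 0.78176986  0.19677388 -0.225073  ]
319 141 18.5417
269 76
```

View pics/z3.png

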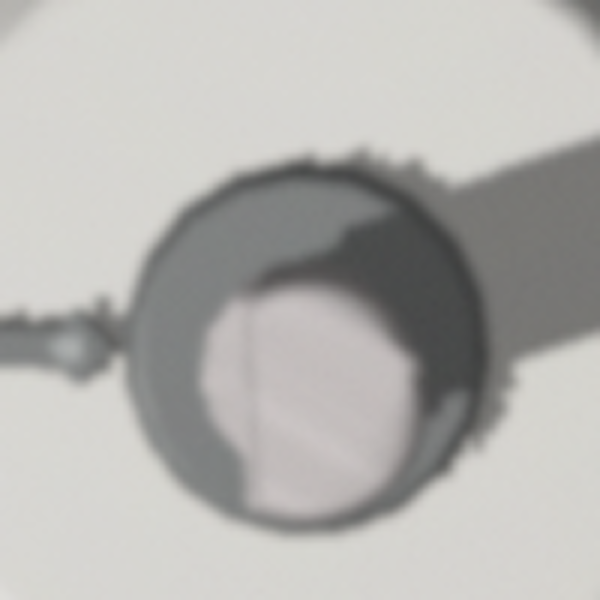

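Run:
```python
from h import *
f=np.load('wrist3.npz'); W=cloud(f,f['d']); w=W[60:230,230:410]
m=(w[...,2]>63)&(w[...,2]<70); print('boss',cv2.minEnclosingCircle(w[m][:,:2].astype(np.float32)))
g=lambda u,v,z: pix_plane(f,269+u/6-.4,76+v/6-.4,z)[:2]
A=np.array([484,-415.9]); n=np.array([np.cos(np.radians(161.3)),np.sin(np.radians(161.3))]); t=np.array([-n[1],n[0]])
for q in (g(248,310,130),g(248,505,130),g(418,380,130),g(306,348,66),g(75,343,60)): print(((q-A)@n).round(1),((q-A)@t).round(1))
a=np.radians(101.3)
r.move_pose([425,-230,230],down(a)); r.set_gripper(85); r.move_pose([475.5,-9.9,190],down(a)); r.hold(.1)
c=camera_model('wrist');p,d=grab_frame('wrist'); np.savez('wrist4.npz',p=p,d=d,**c)
u,v=map(int,proj(c,np.array([475.5,-9.9,28]))); print(u,v,r.current_t())
cv2.imwrite('pics/z4.png',cv2.resize(p[v-70:v+50,u-75:u+75],None,fx=5,fy=5,interpolation=cv2.INTER_CUBIC)); print(u-75,v-70)
```

```text
boss ((484.1891784667969, -416.61297607421875), 27.640979766845703)
7.1 -10.5
7.2 13.2
-13.6 -2.2
-0.1 -0.6
36.3 -0.9
320 186 21.7167
245 116
```

View pics/z4.png

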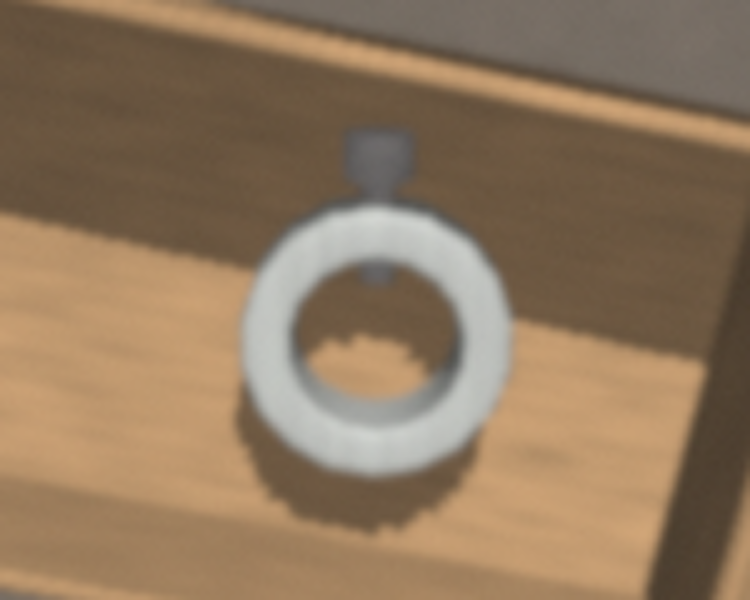

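Run:
```python
from h import *
f=np.load('wrist4.npz'); a=np.radians(101.3)
C=pix_plane(f,245+377/5-.4,116+341/5-.4,28); S=pix_plane(f,245+378/5-.4,116+157/5-.4,22); print(C,S,np.degrees(np.arctan2(*(S-C)[1::-1])))
r.line_to([C[0],C[1],60],velocity=250); f0=r.current_wrist_force()
print(r.line_to([C[0],C[1],15],velocity=100,f_stop=8),r.current_tool_pos())
r.set_gripper(0,45); print(r.current_finger_gap(),r.current_gripper_force(),r.current_wrist_force()-f0)
r.line_to([C[0],C[1],150],velocity=200); r.hold(.1)
c=camera_model('wrist');T=r.current_tool_pos();p,d=grab_frame('wrist'); np.savez('wrist5.npz',p=p,d=d,T=T,O=r.current_ee_rot(),**c)
print(r.current_finger_gap(),r.current_wrist_force()-f0,r.current_t(),T)
u,v=map(int,proj(c,T+[0,0,13])); print(u,v)
cv2.imwrite('pics/z5.png',cv2.resize(p[v-70:v+50,u-75:u+75],None,fx=5,fy=5,interpolation=cv2.INTER_CUBIC)); print(u-75,v-70)
```

```text
[473.192624   -10.78372528  28.        ] [439.00282166 -17.39069015  22.        ] -169.06276367707983
False [473.56340777 -10.82025445  15.61828968]
52.61087457959339 43.21252316236496 [-1.64077125 -0.91820312 19.51902141]
52.6448851869571 [-0.2577746  -0.09086798 -0.93050464] 24.3833 [472.36149187 -10.72654129 148.80989615]
319 284
244 214
```

View pics/z5.png

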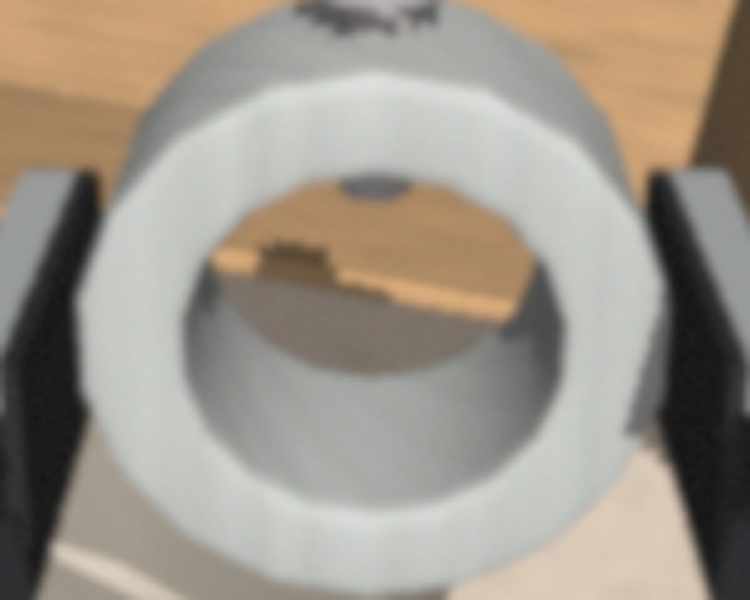

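Run:
```python
from h import *
from scipy.optimize import least_squares
f=np.load('wrist5.npz'); T=f['T'];O=f['O']; W=cloud(f,f['d'])
w=W[214:334,244:394].reshape(-1,3); q=(w-T)@O   # tool frame
m=(q[:,2]<-9)&(q[:,2]>-17)&(np.hypot(q[:,0],q[:,1])<29); q=q[m]; print(len(q),np.percentile(q[:,2],[10,50,90]))
P=np.linalg.lstsq(np.c_[q[:,:2],np.ones(len(q))],q[:,2],rcond=None)[0]; print('tilt',P)
g=q[abs(q[:,2]-np.median(q[:,2]))<2]
c,_=cv2.minEnclosingCircle(g[:,:2].astype(np.float32)); print('outer',c,_)
z=T[2]-np.median(q[:,2])
pts=[(78,310),(665,310),(372,75),(372,590),(185,325),(562,325),(373,175),(373,510),(374,186)]
for u,v in pts: print((u,v),((pix_plane(f,244+u/5-.4,214+v/5-.4,z)-T)@O).round(1)[:2],end=' ')
r.line_to([r.current_tool_pos()[0],-10.8,200],velocity=250)
a=np.radians(71.3); r.move_pose([425,-230,210],down(a))
r.move_pose([483.85,-416.4,155],down(a)); r.hold(.15)
c=camera_model('wrist');T=r.current_tool_pos();p,d=grab_frame('wrist'); np.savez('wrist6.npz',p=p,d=d,T=T,O=r.current_ee_rot(),**c)
print(T,r.current_t())
cv2.imwrite('pics/z6.png',cv2.resize(p[214:334,244:394],None,fx=5,fy=5,interpolation=cv2.INTER_CUBIC))
for n,X in(('axis top',[483.85,-416.4,130]),):
    u,v=proj(c,np.array(X)); print((u-244)*5,(v-214)*5)
```

```text
6428 [-12.32653945 -11.4826821  -10.49217267]
tilt [ 1.69541865e-03 -8.02191380e-04 -1.14943871e+01]
outer (0.643155574798584, -0.2198657989501953) 28.870569229125977
(78, 310) [  3.6 -26.9] (665, 310) [ 3.6 25.1] (372, 75) [26.  -0.8] (372, 590) [-26.1  -0.9] (185, 325) [  2.1 -17.5] (562, 325) [ 2.1 16. ] (373, 175) [16.7 -0.8] (373, 510) [-17.2  -0.8] (374, 186) [15.7 -0.7] [ 484.24520511 -415.08361996  155.62399681] 26.6583
367.1191351298185 161.0753875580714
```

View pics/z6.png

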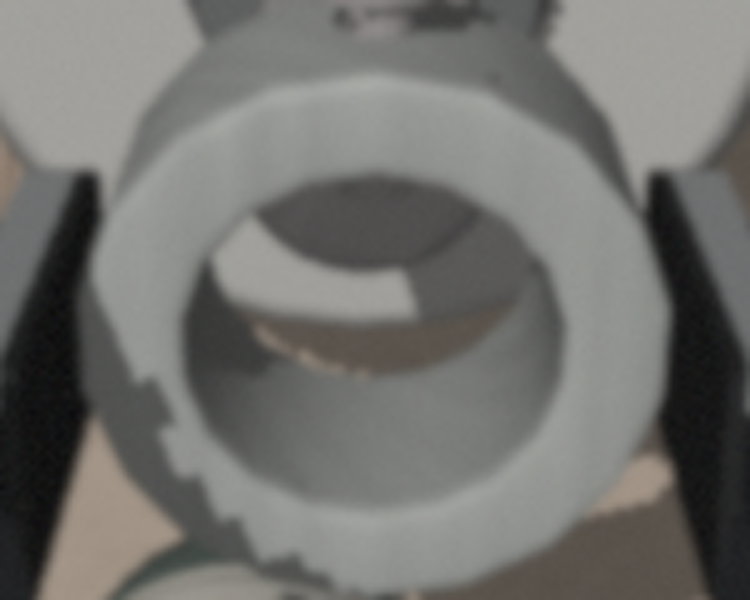

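Run:
```python
from h import *
G=np.array([484,-416.2]); r.hold(.3); T=r.current_tool_pos(); print(T)
cmd=G.copy(); r.line_to([*cmd,150],velocity=100); r.hold(.4)
T=r.current_tool_pos(); print('settled',T); off=G-T[:2]; cmd=G+off
r.line_to([*cmd,147],velocity=60); r.hold(.2); f0=r.current_wrist_force(); print(r.current_tool_pos(),f0)
for z in (140,135,130,124,118.5):
    h=r.line_to([*cmd,z],velocity=30,f_stop=15)
    print(z,h,r.current_tool_pos().round(2),(r.current_wrist_force()-f0).round(2),r.current_moment().round(2),r.current_finger_gap())
    if h: break
print(r.current_t())
```

```text
[ 483.93065229 -416.23298554  155.2353914 ]
settled [ 484.00008534 -416.2702731   150.04919792]
[ 484.03586183 -416.14720732  147.02805305] [ 0.21940697  0.19607698 -0.70991331]
140 False [ 483.86 -416.01  139.67] [-0.11 -0.85 -0.14] [0.06 0.02 0.04] 52.670747486544506
135 False [ 483.89 -416.02  134.75] [ 0.22 -0.74  0.53] [-0.06  0.02 -0.  ] 52.86936037335946
130 False [ 483.88 -416.02  129.74] [ 0.53 -0.65 -0.69] [0.04 0.   0.  ] 52.92403427667378
124 False [ 483.87 -416.    123.71] [ 0.3  -0.48 -0.93] [0.02 0.02 0.08] 52.466541880930755
118.5 False [ 483.87 -416.03  118.23] [ 0.32 -0.18 -0.72] [-0.02  0.02 -0.  ] 52.71824459883656
29.7583
```

Run:
```python
from h import *
r.hold(.4);c=camera_model('wrist');T=r.current_tool_pos();O=r.current_ee_rot();p,d=grab_frame('wrist')
print(T,r.current_gripper_force(),r.current_finger_gap())
W=cloud(c,d); q=(W.reshape(-1,3)-T)@O; rr=np.hypot(q[:,0],q[:,1]); near=(q[:,2]<-5)&(q[:,2]>-20)
for lo,hi in((0,11),(19,26)): m=near&(rr>lo)&(rr<hi); print(lo,m.sum(),np.median(q[m,2]))
cv2.imwrite('pics/z7.png',cv2.resize(p[214:334,244:394],None,fx=5,fy=5,interpolation=cv2.INTER_CUBIC))
pt,dt=grab_frame('top');Wt=cloud(camera_model('top'),dt); print([tuple(Wt[225,u].round().astype(int).tolist()) for u in (194,198,294,298,306)],r.current_t())
```

```text
[ 484.02055808 -416.15158565  118.58257493] 47.45844483375549 52.98073285859901
0 1785 -11.169491858530607
19 4700 -11.499106289201585
[(469, 107, 90), (470, 100, 85), (470, -107, 57), (470, -116, 62), (469, -134, 82)] 30.2583
```

View pics/z7.png

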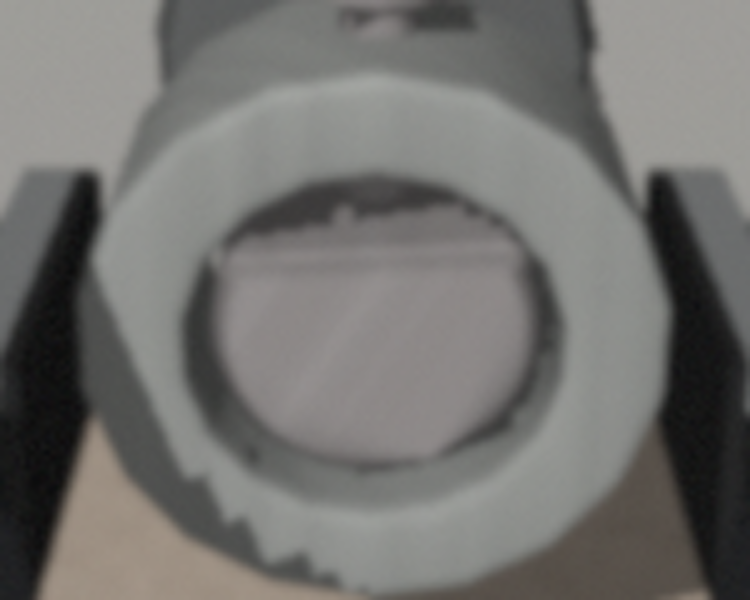

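The picture shows the D-shaped end centred in the bore, flush to about 0.4 mm, with the flat square to the screw. Both flaps are still folded back.

```bash
python3 -c "
from workcell import r
print(r.job_done())"
```

```text
the job is handed in; nothing more can be done
None
```

The job is handed in at about 30 s: both flaps are folded back to about 2.4 rad, and the spindle's flat faces the pointer. The gripper is still holding the collar on the spindle, centred, flush within about 0.4 mm, with its thumbscrew on the flat.

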